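# Reset the slab-cutting guide by one hole

### The job

Set the slab-cutting guide for the next cut: hook a fingertip under the top of the pull ring on its swing arm, lift the spring index pin out of its hole, swing the arm one hole over towards the side where the dark clay slab lies on the board, and let the pin drop fully home in that hole. Do it with the fingertip under the ring rather than by pinching it, pick nothing up, leave the slab and everything else where it is, and finish clear of the guide.

Things in the scene. Friction and masses are not known exactly. Their poses are not given: they have to be found in the camera images.
- guide: slab-cutting guide, fixed: plywood board 320 x 380 mm, 24 mm thick, 30 mm high wooden fence along its far edge. Origin on the arm's vertical pivot axis at table height; the board reaches 260 mm to -x, 60 mm to +x, 190 mm to each side in y. Its -x axis points roughly at the robot (yaw within 0.25 rad)
- middle_hole (a point): mouth of the middle hole of the steel index quadrant on the board (8 mm thick, top 32 mm above the table), in which the pin starts, on the guide's -x axis. The quadrant has 7 holes of 10 mm, 15 degrees apart, on a 190 mm radius about the pivot, three on each side of the middle one
- swing_arm (a joint): angle of the aluminium guide arm (232 x 40 x 8 mm, top 48 mm above the table) about the pivot, rad: starts pinned at 0 in the middle hole, pointing along the guide's -x; positive as its free end moves to the guide's +y (robot's left). Holes are 0.2618 apart; the pin has 1 mm (0.005 rad) of play. Pivot slightly stiff (under 1 N at the ring): the arm stays where left
- index_pin (a joint): lift of the spring index pin, m: 0 home, stop at 0.018. Round-nosed, 8 mm, 9 mm deep in its hole: clear of the plate above 0.009, rides on the plate at 0.009 between holes and snaps down over one. Spring and weight pull down 6 N when home, 10 N at the stop. It stands on the arm 190 mm from the pivot in a 25 mm boss up to 76 mm above the table
- ring_mid (a point): middle of the underside of the pull ring's top bar, where the fingertip lifts; pin home: 121 mm above the table, 164 mm from the pivot axis. Ring: rigid D-shaped steel loop on the pin, moves with it and does not turn on it; opening 46 mm wide across the arm, 42 mm high, 58 mm wide outside, 6 mm wire, black 12 mm sleeve over the top bar, highest point 133 mm
- ring_foot (a point): middle of the ring's bottom bar (6 mm wire) on the pin's top, 84 mm above the table with the pin home. The ring stands square across the arm and leans 35 degrees from upright, its top towards the pivot. Reach through it from the arm's free end (robot's side), pointing down and forward; behind it (towards the pivot) all is free down to the arm, 48 mm high, and 68 mm at the pivot
- pivot (a point): top centre of the arm's pivot bolt, 68 mm above the table, on the pivot axis (straight above the guide's origin)
- slab_mid (a point): centre of the dark leather-hard clay slab, 115 x 120 mm, 10 mm thick, lying loose on the board, its inner edge about 40 mm to one side of the guide's middle line; top 34 mm above the table, below the arm, which passes freely over it
- stamp_mid (a point): centre of a wooden clay stamp, base 85 x 60 x 16 mm with a turned knob to 62 mm height, standing loose on the board on the other side of the arm from the slab
- modeller_mid (a point): centre of a wooden modelling tool, 150 x 18 x 9 mm, lying on the board's left front corner
- bowl_mid (a point): middle of a white ceramic bowl, 130 mm across, 55 mm high, on the table at the left
- bottle_mid (a point): middle of a clear bottle, 60 mm across, 170 mm high, on the table at the right
- jar_mid (a point): middle of a dark jar, 84 mm across, 100 mm high, on the table at the left
- vase_mid (a point): middle of a dark round clay vase, 112 mm across and high, on the table at the right
- clay_lump_mid (a point): middle of a dark lump of clay, 100 x 75 x 50 mm, on the table at the right
- ring_under: the bare steel underside of the ring's top bar, 6 mm rod, part of the ring; its body origin lies on the pin axis at table height with the pin home
Things that resemble listed ones, but are neither listed nor needed, are in the scene too. Of the things that look like the part that bears slab_mid, the middle-sized one is meant.

How it is judged:
By the outcome, as a careful person would: the job done as asked, in the order asked, and still so for the second after the job is handed in, with the robot touching nothing.
It also fails if it takes over 42 s, if anything falls off the work surface, if the arm or the gripper's body presses on something with over 40 N, if the wrist force passes 120 N, or if a joint passes its speed limit or range.

### The arm

A 7-joint arm with a two-finger parallel gripper is mounted at the origin on the work surface. World frame = base frame: x ahead of the robot, y to its left, z up, the work surface at z = 0. Lengths are in m, angles in rad, forces in N, time in s.
With the tool pointing down it reaches from about 0.35 to 0.9 m from the base axis. Payload 8.1 kg.
Tool frame: the origin (TCP) lies midway between the tips of the shut fingers; the grasp point (between the pads) lies 19 mm behind it (arm.grasp_offset is the distance from the TCP to the grasp point, in m); z points along the fingers, y is the line along which they close (so a half turn about z gives the same grasp; the last joint's range is limited). The gripper opens to 92 mm and grips with 3 to 60 N. Pads are 19 mm wide; open, the fingers measure 130 mm over their backs; the gripper's body (75 mm by 190 mm) begins 47 mm behind the grasp point.
Start: joints at [-0.103, 0.434, 0.025, 1.573, -0.012, 1.134, -0.075], TCP at [0.625, -0, 0.227] pointing down, gripper open.
Joint ranges: [-2.62, 2.62], [-0.44, 2.09], [-1.27, 1.32], [0.08, 2.57], [-1.32, 4.46], [0.12, 2], [-2.74, 2.74]. Speed limits (rad/s): [2.22, 2.22, 3.01, 3.01, 3.14, 3.14, 3.14].

### API

Orientations are given as [roll, pitch, yaw] about the fixed x, y, z axes, in that order (R = Rz(yaw) Ry(pitch) Rx(roll)).
In Python, from cell import monitor, grab_frame, camera_info, workorder, look_for, outline_of, arm gives the robot as it stands. The module is installed in compiled form; this text tells all that it offers.
- The arm moves only by the tool servo_tool, never from a script. Its argument "moves" is one flat list of numbers, 5 for each row, row after row: the opening, from -1 (shut) to 1 (fully open), then the shift along the world's x, y, z scaled (see below), then the turn about the world's z scaled (see below). A call has 1 to 5 rows; each row is the pose to reach, as a shift and turn from the pose commanded when the call began; what a row does not reach only later rows make up. The controller multiplies each number of a shift by 0.2 m and each number of a turn by 90 degrees. A row lasts 1/10 s, in which the tool goes at most 50 mm and 8.59 degrees, less where a joint would pass 70% of its speed; a pose out of reach is approached as far as the arm can. A call with a number of a shift or a turn outside -1 to 1 is refused whole. A call with a gripper value outside its range is refused whole. The fingers move at their own pace and stop on an object; "force" is the grip in N (left out, the last holds). Time passes only in rows, so rows that repeat a pose let the fingers close. It gives the time, the measured TCP pose, the force, the opening and the grip force at its end, in the units of the state.
- monitor.read_state(): the state, without advancing time (a new reading comes with each control period).
- grab_frame(name): name is "scene" or "side" or "wrist"; returns the picture (480x640x3 uint8, blue, green, red); there is no depth.
- camera_info(name): a dict with "fov_y" (degrees; the focal length in pixels is half the picture's height over the tangent of half this angle, whatever the lens; pixels are square), "cx", "cy" (the principal point, pixels), "position" and "rotation" of the camera in the world; the wrist camera has in their place "tool_from_camera" (4x4, takes a point from camera to tool coordinates, whose origin is the TCP and whose axes are the flange's). Camera axes: x right, y up, looking along -z (the intrinsics and any distortion apply to the point x, -y, -z); pixel columns grow to the right and rows downward; lengths in m; the calibration is good to about 2 mm. The wrist camera is an equidistant fisheye: a pixel r from the principal point sees the ray r / f radians off the axis. A picture is of the moment at which its call begins: read the wrist's pose just before it. camera_info takes no time and is no camera call.
- workorder.close_job(): hands the job in; it is judged then, once.
Trained networks look in the newest picture that a camera, given by its name, has taken for a name from the list of things; names that differ only in an ending like _2 or _b are one class to them, and where a whole thing is asked for, a point or a joint stands for the part that bears it (a point fixed in the world has none). Each returns a list of dicts, best first, with "score" (0 to 1); they miss things now and then, are a little off and sometimes report something else, mostly with a low value. They report only what shows in the picture. A call takes as long as a camera call. They do not tell look-alikes from the thing itself.
- look_for(label, camera): "location" ([x, y, z] in m, in world coordinates, good to about 4 mm: the middle of the surface that is visible of it).
- outline_of(label, camera): "pixels" (480x640 bool, what is visible of it).
The state is a dict: "t": time; "joint_pos": joint angles; "joint_vel": joint speeds; "joint_efforts": joint torques, N m; "eef_pos": TCP position; "tcp_rot": TCP orientation; "force": force on the tool from outside, world axes, zero at the start; "moment": the same for the moment, N m; "grip_width": finger opening in m; "grip_force": force on a finger pad.
Only numpy, scipy, OpenCV 4.12 (cv2) and the standard library are available. Lean on these libraries where they do the work, as an engineer would, in place of code of your own. Each camera call takes 0.05 s, during which the arm holds its last target. There are 200 camera calls.

## Working session

There is one attempt and no reset: what is moved stays moved. The work goes in short steps, Python scripts to look and compute and a tool call to move; the robot and the scene stay as the last step left them, time stands still between calls to the robot, and variables do not carry over. Pictures are saved under pics/ and viewed, at most 10 in all, crops included, and the job is handed in when it is done.

Besides the shell and the picture viewer there is one more tool, called after ">>>" as name(argument=value, ...) on one line, values as JSON. servo_tool: Moves the arm, as the interface text tells. Shifts and turns lie within -1 to 1; 1 stands for 0.2 m of shift or 90 degrees of turn. Its arguments: {"type":"object","properties":{"moves":{"type":"array","items":{"type":"number","minimum":-1,"maximum":1}},"force":{"type":"number"}},"required":["moves"]}

```bash
mkdir -p pics; cat > h.py <<'E'
from cell import *
import numpy as np, cv2
def save(c,n):
    f=grab_frame(c); cv2.imwrite('pics/'+n,f); return f
E
python3 - <<'E'
from h import *
a=save('scene','s1.png'); b=save('side','d1.png')
for c in ('scene','side'):
    i=camera_info(c); print(c,i['fov_y'],i['cx'],i['cy'],i['position'],np.round(i['rotation'],3).tolist(), [k for k in i])
    for l in ('middle_hole','ring_mid','ring_foot','pivot','slab_mid','stamp_mid','modeller_mid'):
        print(l,[(np.round(d['location'],3).tolist(),round(d['score'],2)) for d in look_for(l,c)])
s=monitor.read_state(); print(s['t'],s['eef_pos'],s['tcp_rot'],s['force'],s['grip_width'])
print(camera_info('wrist'),[x for x in dir(arm) if x[0]!='_'])
E
```

```text
scene 43.43499863688326 322.5194588953059 242.25526121238372 [1.20774074 1.14675008 0.94259308] [1.005, -0.022, 2.642] ['fov_y', 'cx', 'cy', 'position', 'rotation']
middle_hole [([0.658, -0.041, 0.022], 0.67)]
ring_mid [([0.66, -0.042, 0.023], 0.62)]
ring_foot [([0.599, -0.068, 0.122], 0.48)]
pivot [([0.656, -0.06, 0.046], 0.85)]
slab_mid [([0.496, 0.242, 0.006], 0.76), ([0.716, 0.294, 0.017], 0.72), ([0.717, 0.056, 0.036], 0.58)]
stamp_mid [([0.754, -0.147, 0.035], 0.74), ([0.628, -0.453, 0.067], 0.22)]
modeller_mid [([0.537, 0.053, 0.033], 0.71), ([0.658, -0.042, 0.025], 0.39)]
side 56.488283351978744 326.2894775809271 238.690698062306 [0.13334887 0.80490392 0.82864056] [0.894, 0.01, -2.656] ['fov_y', 'cx', 'cy', 'position', 'rotation']
middle_hole [([0.625, -0.039, 0.022], 0.72)]
ring_mid [([0.738, -0.153, 0.039], 0.7)]
ring_foot [([0.598, -0.073, 0.115], 0.55)]
pivot [([0.64, -0.068, 0.046], 0.75)]
slab_mid [([0.711, 0.054, 0.035], 0.69), ([0.486, 0.239, 0.004], 0.57), ([0.53, 0.048, 0.029], 0.32)]
stamp_mid [([0.74, -0.156, 0.039], 0.74)]
modeller_mid [([0.531, 0.049, 0.032], 0.59), ([0.583, 0.481, 0.081], 0.5)]
0.8 [ 6.25038390e-01 -4.86830890e-06  2.26764951e-01] [3.14149036e+00 5.28421164e-06 1.57078331e+00] [-0.46228071 -0.15473527  0.28162069] 0.09207307311258976
{'fov_y': 65.70646984690485, 'cx': 320.3389345914839, 'cy': 236.48144486728782, 'tool_from_camera': array([[-1.30285090e-04,  9.69118048e-01,  2.46597225e-01,
         6.66149736e-02],
       [ 9.99999732e-01, -5.13968388e-05,  7.30319082e-04,
         1.49569464e-03],
       [ 7.20439721e-04,  2.46597254e-01, -9.69117782e-01,
        -1.58018435e-01],
       [ 0.00000000e+00,  0.00000000e+00,  0.00000000e+00,
         1.00000000e+00]])} ['Unreachable', 'grasp_offset']
```

View pics/s1.png

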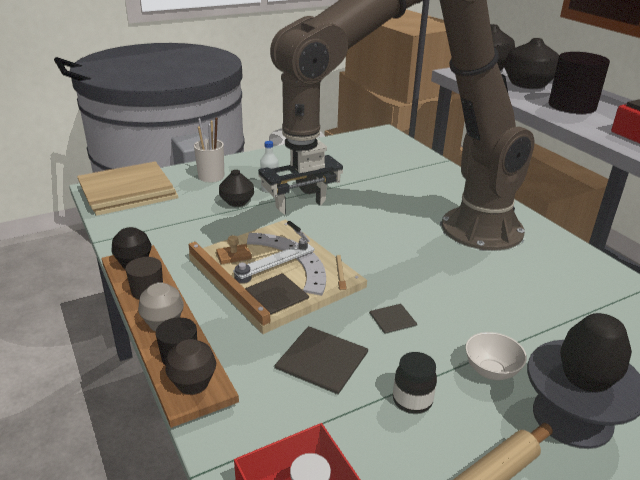

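View pics/d1.png

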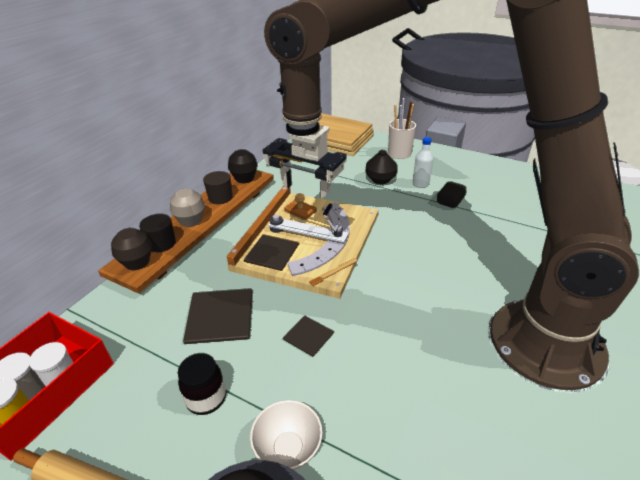

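```bash
python3 - <<'E'
from h import *
a=cv2.imread('pics/s1.png')[130:330,180:380]; b=cv2.imread('pics/d1.png')[130:300,220:390]
a=cv2.resize(a,(400,400),interpolation=cv2.INTER_CUBIC);b=cv2.resize(b,(400,400),interpolation=cv2.INTER_CUBIC)
cv2.imwrite('pics/c1.png',np.hstack([a,b]))
save('wrist','w1.png')
for l in ('middle_hole','ring_mid','ring_foot','pivot','slab_mid','stamp_mid'):
    print(l,[(np.round(d['location'],3).tolist(),round(d['score'],2)) for d in look_for(l,'wrist')])
E
```

```text
middle_hole [([0.626, -0.003, 0.026], 0.67)]
ring_mid [([0.528, 0.05, 0.032], 0.3), ([0.602, -0.086, 0.125], 0.22)]
ring_foot [([0.599, -0.085, 0.123], 0.7), ([0.71, 0.052, 0.037], 0.68)]
pivot [([0.662, -0.066, 0.05], 0.78)]
slab_mid [([0.712, 0.046, 0.035], 0.81), ([0.492, 0.217, 0.011], 0.76), ([0.703, 0.205, 0.013], 0.72)]
stamp_mid [([0.726, -0.148, 0.038], 0.61)]
```

View pics/c1.png

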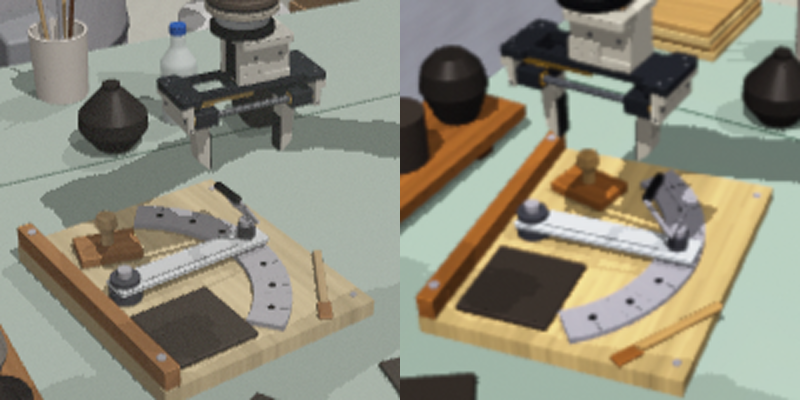

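View pics/w1.png

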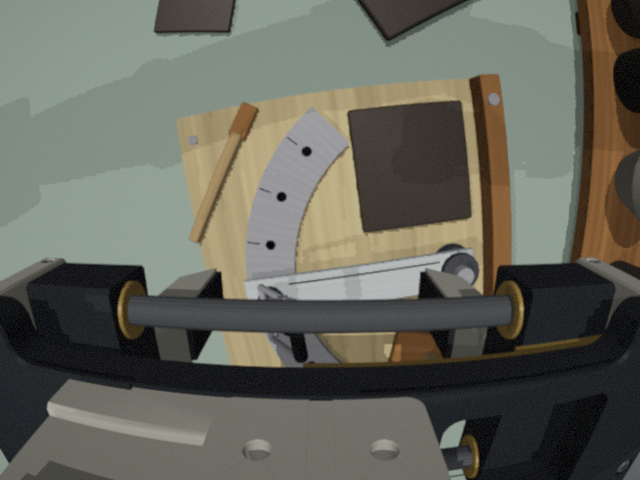

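I see three dark slabs: small at scene (393,318), large at (322,358), and the middle-sized one on the board at (275,293). The board one is the target and lies to the guide's left, so the arm swings to +y. The tool can only yaw, so I need to know the finger shape. I'll lift it up near the side camera.

>>> servo_tool(moves=[1,-0.2,0.2,0.2,0,1,-0.4,0.4,0.4,0,1,-0.6,0.6,0.6,0,1,-0.8,0.8,0.8,0,1,-0.8,0.8,0.8,0])

```text
t: 1.65
eef_pos: [0.4792, 0.1452, 0.3724]
tcp_rot: [3.141, -0.0, 1.571]
force: [0.5, 1.6, 0.5]
grip_width: 0.0919
grip_force: 0.0
```

```bash
python3 - <<'E'
from h import *
from scipy.spatial.transform import Rotation as R
s=monitor.read_state(); print(s['t'],s['eef_pos'],s['tcp_rot'],s['joint_pos'],s['force'])
a=save('side','d2.png'); b=save('scene','s2.png')
def crop(c,img,h):
    i=camera_info(c); Rm=R.from_euler('xyz',i['rotation']).as_matrix()
    p=Rm.T@(np.array(s['eef_pos'])+[0,0,.04]-i['position']); f=240/np.tan(np.radians(i['fov_y']/2))
    u=i['cx']-f*p[0]/p[2]; v=i['cy']+f*p[1]/p[2]; print(c,u,v)
    u=int(np.clip(u,h,640-h));v=int(np.clip(v,h,480-h))
    return cv2.resize(img[v-h:v+h,u-h:u+h],(400,400),interpolation=cv2.INTER_CUBIC)
cv2.imwrite('pics/c2.png',np.hstack([crop('side',a,80),crop('scene',b,60)]))
i=camera_info('side')
ps={c:0 for c in 'ab'}
for c in('scene','side'):
  for l in ('middle_hole','ring_mid','ring_foot','pivot','slab_mid'):
    print(c,l,[(np.round(d['location'],3).tolist(),round(d['score'],2)) for d in look_for(l,c)])
E
```

```text
1.65 [0.47923312 0.14523811 0.3724025 ] [ 3.14105304e+00 -9.79899349e-05  1.57067795e+00] [-0.35030691  0.14326228 -0.05927212  1.61840938  0.00874156  1.37964218
 -0.41074793] [0.45509734 1.60511405 0.52639625]
side 329.63855318212177 163.04644184844977
scene 390.0680744557843 147.6995085514772
scene middle_hole []
scene ring_mid []
scene ring_foot [([0.604, -0.065, 0.121], 0.64)]
scene pivot [([0.655, -0.06, 0.047], 0.71), ([0.538, 0.055, 0.031], 0.26), ([0.717, 0.056, 0.038], 0.17)]
scene slab_mid [([0.717, 0.294, 0.014], 0.94), ([0.718, 0.056, 0.036], 0.93)]
side middle_hole [([0.583, 0.482, 0.081], 0.69), ([0.53, 0.046, 0.032], 0.63), ([0.625, -0.036, 0.026], 0.6)]
side ring_mid []
side ring_foot [([0.597, -0.071, 0.114], 0.51)]
side pivot [([0.64, -0.069, 0.049], 0.71)]
side slab_mid [([0.71, 0.293, 0.013], 0.92), ([0.708, 0.055, 0.032], 0.86), ([0.489, 0.24, 0.006], 0.76), ([0.592, -0.451, 0.068], 0.7)]
```

View pics/c2.png

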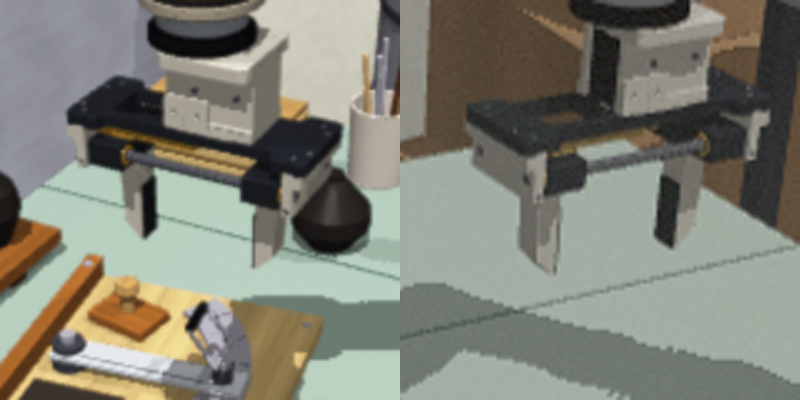

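>>> servo_tool(moves=[1,-0.1,0.2,0.1,0.09,1,-0.2,0.4,0.2,0.18,1,-0.3,0.6,0.4,0.27,1,-0.4,0.8,0.6,0.36,1,-0.5,1,0.8,0.36])

```text
t: 2.75
eef_pos: [0.39, 0.3251, 0.5123]
tcp_rot: [-3.142, -0.0, 2.141]
force: [0.2, 1.0, 0.9]
grip_width: 0.0918
grip_force: 0.0
```

>>> servo_tool(moves=[1,0,0.2,0.1,0,1,0,0.2,0.1,0,1,0,0.2,0.1,0])

```text
t: 3.05
eef_pos: [0.3908, 0.3651, 0.5304]
tcp_rot: [-3.141, 0.0, 2.138]
force: [-0.3, -0.4, -0.2]
grip_width: 0.0918
grip_force: 0.0
```

```bash
python3 - <<'E'
from h import *
from scipy.spatial.transform import Rotation as R
s=monitor.read_state(); print(s['t'],s['eef_pos'],s['tcp_rot'],s['joint_pos'],s['force'])
a=save('side','d3.png')
i=camera_info('side'); Rm=R.from_euler('xyz',i['rotation']).as_matrix()
p=Rm.T@(np.array(s['eef_pos'])+[0,0,.04]-i['position']); f=240/np.tan(np.radians(i['fov_y']/2))
u=i['cx']-f*p[0]/p[2]; v=i['cy']+f*p[1]/p[2]; print(u,v,f/-p[2])
u=int(np.clip(u,80,560));v=int(np.clip(v,60,420))
cv2.imwrite('pics/c3.png',cv2.resize(a[v-60:v+60,u-80:u+80],(800,600),interpolation=cv2.INTER_CUBIC))
E
```

```text
3.05 [0.39084474 0.36506722 0.53043617] [-3.14075076e+00  2.06865155e-05  2.13751519e+00] [-0.65425257  0.22142481 -0.27049517  1.154989    0.05966967  1.77343047
 -0.339756  ] [-0.2612121  -0.40436036 -0.19635885]
310.50191279719036 144.56189263070846 799.6148406311875
```

View pics/c3.png

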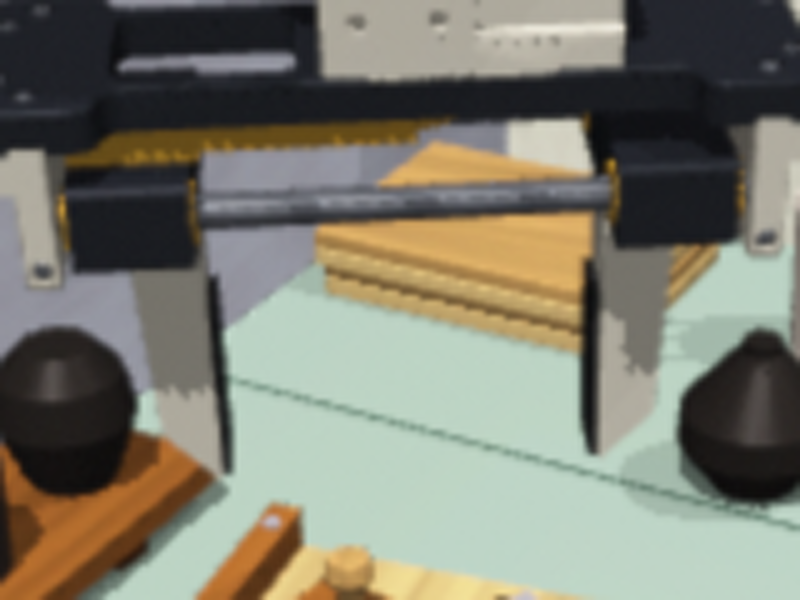

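```bash
cat >> h.py <<'E'
from scipy.spatial.transform import Rotation as R
from scipy.optimize import least_squares
T0=([0.62504,0,0.22677],[3.1415,0,1.57078])
def proj(c,P,tool=T0):
    i=camera_info(c); f=240/np.tan(np.radians(i['fov_y']/2))
    if c=='wrist':
        M=np.array(i['tool_from_camera']); Rt=R.from_euler('xyz',tool[1]).as_matrix()
        Rm=Rt@M[:3,:3]; o=np.array(tool[0])+Rt@M[:3,3]
    else: Rm=R.from_euler('xyz',i['rotation']).as_matrix(); o=np.array(i['position'])
    p=(np.atleast_2d(P)-o)@Rm; p=p*[1,-1,-1]
    if c=='wrist':
        r=np.hypot(p[:,0],p[:,1]); k=f*np.arctan2(r,p[:,2])/r
    else: k=f/p[:,2]
    return np.c_[i['cx']+k*p[:,0],i['cy']+k*p[:,1]]
def G(g,P):
    c,s=np.cos(g[2]),np.sin(g[2]); P=np.atleast_2d(P)
    return np.c_[g[0]+c*P[:,0]-s*P[:,1],g[1]+s*P[:,0]+c*P[:,1],P[:,2]]
def polar(r,a,z): return [-r*np.cos(a),r*np.sin(a),z]   # a: swing, + towards +y
E
python3 - <<'E'
from h import *
d=np.radians(15)
M=[polar(.19,k*d,.032) for k in (3,2,1)]+[[0,0,.068]]
uv=np.array([(306,151),(281,196),(270,245),(464,268)])
s=least_squares(lambda g:(proj('wrist',G(g,M))-uv).ravel(),[.78,-.06,0]); g=s.x
print(g,s.fun.round(1)); 
for n,q in dict(mid=[-.164,0,.121],foot=[-.19,0,.084],piv=[0,0,.068],hole1=polar(.19,d,.032),slab=[-.05,.1,.034]).items():
    P=G(g,q); print(n,P.round(4)[0],proj('side',P).round(1)[0],proj('scene',P).round(1)[0],proj('wrist',P).round(1)[0])
# fingers in d3
tool=np.array([0.39084,0.36507,0.53044]); Rt=R.from_euler('xyz',[-3.14075,0,2.1375]).as_matrix()
for sy in (-1,1):
  for z in (0,-.03,-.04,-.05,-.06): print(sy,z,[((proj('side',tool+Rt@[sx,sy*.046,z])[0]-[230.5,84.56])*5).round(0).tolist() for sx in(-.0095,.0095)])
# overlays
a=cv2.imread('pics/d2.png');b=cv2.imread('pics/s2.png')
for im,c in((a,'side'),(b,'scene')):
  for q in ([-.164,0,.121],[-.19,0,.084],[0,0,.068],polar(.19,d,.032),polar(.19,2*d,.032)):
    u,v=proj(c,G(g,q))[0]; cv2.drawMarker(im,(int(round(u)),int(round(v))),(0,0,255),0,5,1)
u,v=proj('side',G(g,[-.13,0,.06]))[0].astype(int);A=a[v-40:v+40,u-53:u+53]
u,v=proj('scene',G(g,[-.13,0,.06]))[0].astype(int);B=b[v-40:v+40,u-53:u+53]
cv2.imwrite('pics/o1.png',np.hstack([cv2.resize(x,(400,302),interpolation=cv2.INTER_CUBIC) for x in(A,B)]))
E
```

```text
[ 0.76660873 -0.04823758  0.17694155] [-2.5 -1.3 -0.9 -0.1  0.7 -0.5  3.1  2.4]
mid [ 0.6052 -0.0771  0.121 ] [326.9 211.2] [294.  227.8] [293.7 328.3]
foot [ 0.5796 -0.0817  0.084 ] [335.9 223.6] [301.8 236.6] [268.3 312.8]
piv [ 0.7666 -0.0482  0.068 ] [273.2 216.6] [242.1 265.6] [467.1 270.4]
hole1 [ 0.5773 -0.0321  0.032 ] [328.5 248.4] [310.9 261.6] [270.7 244.5]
slab [0.6998 0.0414 0.034 ] [276.7 250.1] [281.2 288.1] [397.1 170.6]
-1 0 [[576.0, 413.0], [584.0, 449.0]]
-1 -0.03 [[578.0, 310.0], [586.0, 345.0]]
-1 -0.04 [[578.0, 274.0], [587.0, 309.0]]
-1 -0.05 [[579.0, 238.0], [588.0, 272.0]]
-1 -0.06 [[580.0, 201.0], [589.0, 234.0]]
1 0 [[229.0, 430.0], [228.0, 467.0]]
1 -0.03 [[219.0, 327.0], [218.0, 363.0]]
1 -0.04 [[216.0, 291.0], [215.0, 327.0]]
1 -0.05 [[212.0, 255.0], [211.0, 289.0]]
1 -0.06 [[209.0, 217.0], [208.0, 251.0]]
```

View pics/o1.png

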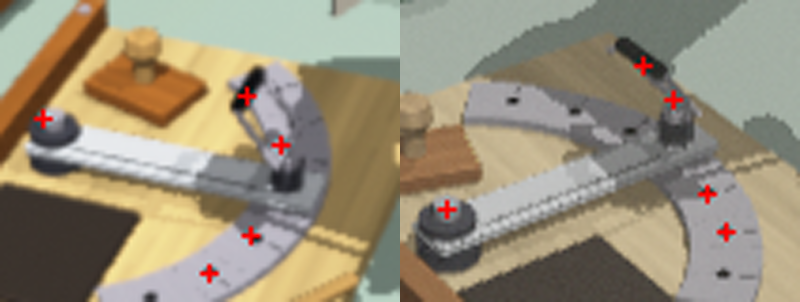

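```bash
python3 - <<'E'
from h import *
d=np.radians(15); g=np.array([0.7666,-.0482,.177])
ims={'side':cv2.imread('pics/d2.png'),'scene':cv2.imread('pics/s2.png'),'wrist':cv2.imread('pics/w1.png')}
obs=[]
for c,im in ims.items():
  gr=cv2.GaussianBlur(cv2.cvtColor(im,6),(0,0),.7).astype(float)
  for k in (-3,-2,-1,1,2,3):
    P=polar(.19,k*d,.032); u,v=proj(c,G(g,P))[0].round().astype(int); w=7 if c=='wrist' else 4
    if c=='wrist' and k<0: continue
    pt=gr[v-w:v+w+1,u-w:u+w+1]; t=np.median(pt)-30; W=np.clip(t-pt,0,None)
    if W.sum()<40: print(c,k,'none',pt.min(),t); continue
    yy,xx=np.mgrid[-w:w+1,-w:w+1]; q=np.array([u+(W*xx).sum()/W.sum(),v+(W*yy).sum()/W.sum()])
    obs.append((c,k,P,q))
su,sv=proj('side',G(g,[-.13,0,.06]))[0].astype(int); cu,cv=proj('scene',G(g,[-.13,0,.06]))[0].astype(int)
obs.append(('side','piv',[0,0,.068],np.array([su-53+54/3.774,sv-40+113/3.774])))
obs.append(('scene','piv',[0,0,.068],np.array([cu-53+47/3.774,cv-40+206/3.774])))
obs.append(('wrist','piv',[0,0,.068],np.array([464,268])))
sc={'side':1/1.0,'scene':1.,'wrist':.5}
f=lambda g:np.concatenate([(proj(c,G(g,P))[0]-q)*sc[c] for c,k,P,q in obs])
s=least_squares(f,g,loss='soft_l1',f_scale=1); print(s.x)
for o,e in zip(obs,s.fun.reshape(-1,2) if 0 else f(s.x).reshape(-1,2)): print(o[0],o[1],o[3].round(1),e.round(2))
g=s.x
print('mid',G(g,[-.164,0,.121]),'foot',G(g,[-.19,0,.084]))
E
```

```text
side -2 none 102.0 107.0
[ 0.76561697 -0.05165077  0.15927258]
side -3 [328.4 208.1] [4.03 0.98]
side -1 [338.3 231.6] [ 1.06 -3.59]
side 1 [328.1 246.5] [0.58 1.96]
side 2 [317.3 257.7] [-0.57 -0.22]
side 3 [301.4 264.4] [-0.4   0.02]
scene -3 [259.5 237.3] [-0.94  0.48]
scene -2 [276.  239.5] [-0.89  0.94]
scene -1 [290.6 245.3] [-0.61  0.17]
scene 1 [309.7 261.1] [1.42 0.48]
scene 2 [315.7 271.9] [0.08 0.02]
scene 3 [315.2 283.1] [0.46 0.11]
wrist 1 [270.1 244.7] [-0.07 -0.05]
wrist 2 [281.1 196.4] [-0.38 -0.11]
wrist 3 [306.2 151. ] [-0.85 -0.31]
side piv [276.3 215.9] [-2.21  0.11]
scene piv [242.5 265.6] [-0.51 -0.78]
wrist piv [464 268] [0.87 2.9 ]
mid [[ 0.60369273 -0.07766117  0.121     ]] foot [[ 0.57802181 -0.08178477  0.084     ]]
```

>>> servo_tool(moves=[1,0.1,-0.17,-0.1,-0.05,1,0.2,-0.34,-0.2,-0.1,1,0.3,-0.51,-0.3,-0.15,1,0.4,-0.68,-0.4,-0.2,1,0.5,-0.85,-0.5,-0.255])

```text
t: 3.6
eef_pos: [0.4911, 0.1908, 0.43]
tcp_rot: [-3.141, 0.001, 1.73]
force: [0.1, 0.6, 0.1]
grip_width: 0.0916
grip_force: 0.0
```

>>> servo_tool(moves=[1,0.1,-0.17,-0.1,0,1,0.2,-0.34,-0.2,0,1,0.3,-0.51,-0.3,0,1,0.4,-0.68,-0.4,0,1,0.5,-0.85,-0.5,0])

```text
t: 4.1
eef_pos: [0.5904, 0.0208, 0.33]
tcp_rot: [-3.141, 0.0, 1.733]
force: [0.9, 0.7, 0.6]
grip_width: 0.0917
grip_force: 0.0
```

>>> servo_tool(moves=[1,0.1,-0.17,-0.1,0,1,0.2,-0.34,-0.2,0,1,0.2,-0.34,-0.2,0])

```text
t: 4.4
eef_pos: [0.6295, -0.0526, 0.287]
tcp_rot: [-3.135, 0.003, 1.725]
force: [0.6, -1.0, -0.8]
grip_width: 0.092
grip_force: 0.0
```

>>> servo_tool(moves=[1,0.05,-0.09,-0.2,0,1,0.05,-0.09,-0.4,0,1,0.05,-0.09,-0.4,0,1,0.05,-0.09,-0.4,0])

```text
t: 4.8
eef_pos: [0.6398, -0.0621, 0.2115]
tcp_rot: [-3.14, -0.0, 1.735]
force: [0.0, 0.4, 1.6]
grip_width: 0.092
grip_force: 0.0
```

```bash
python3 - <<'E'
from h import *
s=monitor.read_state(); t=(s['eef_pos'],s['tcp_rot']); print(s['t'],*t,s['force'])
a=save('wrist','w2.png')
for g in ([.7656,-.0517,.159],[.7666,-.0482,.177]):
  for q in ([-.164,0,.127],[-.164,.023,.127],[-.164,-.023,.127],[-.19,0,.084],[0,0,.068],polar(.19,np.radians(15),.032)):
    u,v=proj('wrist',G(g,q),t)[0]; print(round(u),round(v),end='; '); 
    cv2.drawMarker(a,(int(round(u)),int(round(v))),(0,0,255) if g[2]<.17 else (0,255,0),0,6,1)
  print()
cv2.imwrite('pics/o2.png',cv2.resize(a[180:420,160:480],(800,600),interpolation=cv2.INTER_CUBIC))
E
```

```text
4.8 [ 0.63983239 -0.06211619  0.2115184 ] [-3.14008950e+00 -3.99671342e-04  1.73472400e+00] [0.01979669 0.39801528 1.59391754]
263 256; 262 224; 264 287; 239 240; 462 237; 256 174; 
265 256; 264 223; 267 287; 241 240; 464 233; 257 174;
```

View pics/o2.png

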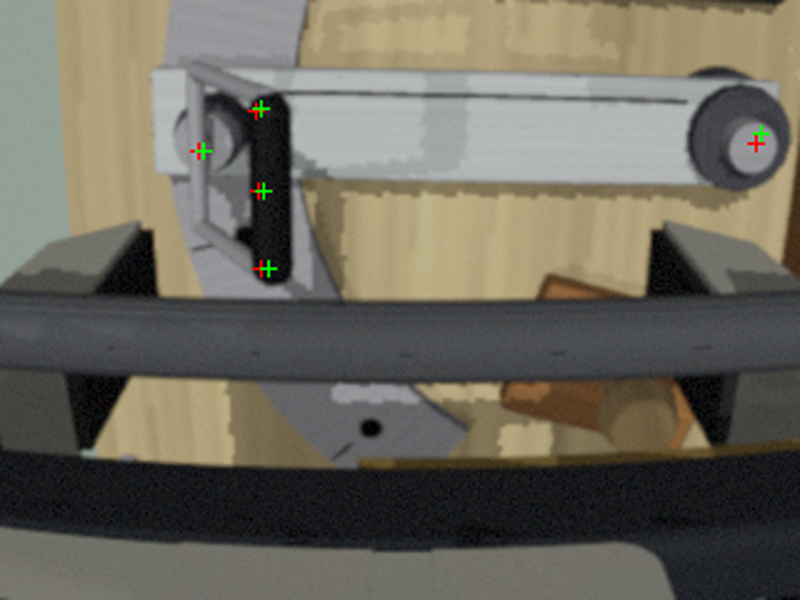

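>>> servo_tool(moves=[1,0.005,-0.048,0,0,1,0.005,-0.048,-0.15,0,1,0.005,-0.048,-0.3,0,1,0.005,-0.048,-0.3,0,1,0.005,-0.048,-0.3,0])

```text
t: 5.35
eef_pos: [0.6423, -0.0717, 0.1527]
tcp_rot: [3.14, 0.0, 1.736]
force: [0.5, -0.5, 0.7]
grip_width: 0.0917
grip_force: 0.0
```

>>> servo_tool(moves=[1,0,0,-0.13,0,1,0,0,-0.26,0,1,0,0,-0.26,0,1,0,0,-0.26,0])

```text
t: 5.75
eef_pos: [0.6428, -0.0714, 0.1011]
tcp_rot: [3.14, 0.0, 1.736]
force: [0.5, 0.1, 1.7]
grip_width: 0.0916
grip_force: 0.0
```

>>> servo_tool(moves=[1,0.01,0.0015,0,0,1,0.01,0.0015,0,0,1,0.01,0.0015,0,0])

```text
t: 6.05
eef_pos: [0.6445, -0.071, 0.1003]
tcp_rot: [3.14, 0.0, 1.736]
force: [0.6, -0.0, 0.5]
grip_width: 0.092
grip_force: 0.0
```

Creep towards the pivot until contact.

>>> servo_tool(moves=[1,0.005,0.0008,0,0,1,0.01,0.0015,0,0,1,0.01,0.0015,0,0])

```text
t: 6.35
eef_pos: [0.6452, -0.0708, 0.099]
tcp_rot: [-3.141, -0.0, 1.735]
force: [-2.6, -1.0, 0.7]
grip_width: 0.0918
grip_force: 1.4
```

>>> servo_tool(moves=[1,0.005,0.0008,0,0,1,0.01,0.0015,0,0,1,0.01,0.0015,0,0])

```text
t: 6.65
eef_pos: [0.6454, -0.0708, 0.0987]
tcp_rot: [-3.137, -0.0, 1.735]
force: [-9.1, -0.5, 6.8]
grip_width: 0.0916
grip_force: 4.7
```

>>> servo_tool(moves=[1,0.005,0.0008,0,0,1,0.01,0.0015,0,0,1,0.01,0.0015,0,0])

```text
t: 6.95
eef_pos: [0.6456, -0.0711, 0.0984]
tcp_rot: [-3.134, -0.001, 1.735]
force: [-15.3, -2.3, 10.0]
grip_width: 0.0919
grip_force: 7.7
```

>>> servo_tool(moves=[1,-0.032,-0.005,0.005,0,1,-0.032,-0.005,0.005,0,1,-0.032,-0.005,-0.06,0,1,-0.032,-0.005,-0.1,0,1,-0.032,-0.005,-0.1,0])

```text
t: 7.45
eef_pos: [0.6424, -0.0708, 0.0769]
tcp_rot: [-3.139, -0.001, 1.736]
force: [-0.3, -0.1, 0.1]
grip_width: 0.0916
grip_force: 0.0
```

>>> servo_tool(moves=[1,0,0,-0.03,0,1,0,0,-0.03,0,1,0,0,-0.03,0])

```text
t: 7.75
eef_pos: [0.6433, -0.0711, 0.073]
tcp_rot: [-3.142, -0.0, 1.736]
force: [-1.0, 0.4, 0.3]
grip_width: 0.092
grip_force: 0.0
```

>>> servo_tool(moves=[1,0.002,0,-0.015,0,1,0.002,0,-0.02,0,1,0.002,0,-0.02,0])

```text
t: 8.05
eef_pos: [0.6436, -0.071, 0.069]
tcp_rot: [-3.141, -0.0, 1.736]
force: [0.3, 0.5, 0.1]
grip_width: 0.0919
grip_force: 0.0
```

>>> servo_tool(moves=[1,0,0,-0.01,0,1,0,0,-0.01,0,1,0,0,-0.01,0])

```text
t: 8.35
eef_pos: [0.6437, -0.0711, 0.0671]
tcp_rot: [3.142, 0.0, 1.736]
force: [1.1, -0.5, -0.2]
grip_width: 0.0917
grip_force: 0.0
```

>>> servo_tool(moves=[1,0,0,-0.01,0,1,0,0,-0.01,0,1,0,0,-0.01,0])

```text
t: 8.65
eef_pos: [0.6441, -0.0711, 0.0654]
tcp_rot: [3.141, 0.0, 1.736]
force: [0.7, 0.4, 3.4]
grip_width: 0.092
grip_force: 1.5
```

>>> servo_tool(moves=[1,0,0,-0.01,0,1,0,0,-0.01,0,1,0,0,-0.01,0])

```text
t: 8.95
eef_pos: [0.6448, -0.071, 0.0641]
tcp_rot: [3.139, 0.0, 1.736]
force: [1.1, -0.4, 9.4]
grip_width: 0.0918
grip_force: 3.5
```

>>> servo_tool(moves=[1,0.008,0.001,0.003,0,1,0.015,0.002,0.005,0,1,0.015,0.002,0.005,0])

```text
t: 9.25
eef_pos: [0.6465, -0.0706, 0.0637]
tcp_rot: [-3.141, -0.0, 1.736]
force: [0.3, 0.1, -0.9]
grip_width: 0.0919
grip_force: 0.1
```

>>> servo_tool(moves=[1,0.01,0.0015,0,0,1,0.01,0.0015,0,0,1,0.01,0.0015,0,0])

```text
t: 9.55
eef_pos: [0.6474, -0.0706, 0.0635]
tcp_rot: [-3.139, -0.0, 1.735]
force: [-5.6, -0.4, 0.5]
grip_width: 0.0918
grip_force: 2.6
```

The finger has gone 2 mm further in than the pad face could, so the pad's upper edge is under the bar. Next I lift gently.

>>> servo_tool(moves=[1,0.005,0.001,0.01,0,1,0.005,0.001,0.02,0,1,0.005,0.001,0.03,0])

```text
t: 9.85
eef_pos: [0.6474, -0.0705, 0.0687]
tcp_rot: [-3.137, -0.001, 1.735]
force: [-6.2, -0.5, -4.1]
grip_width: 0.0916
grip_force: 3.2
```

>>> servo_tool(moves=[1,0,0,0.01,0,1,0,0,0.02,0,1,0,0,0.02,0])

```text
t: 10.15
eef_pos: [0.6475, -0.0705, 0.0729]
tcp_rot: [-3.137, -0.001, 1.735]
force: [-6.4, -1.3, -1.1]
grip_width: 0.0917
grip_force: 3.5
```

>>> servo_tool(moves=[1,0,0,0.01,0,1,0,0,0.02,0,1,0,0,0.02,0,1,0,0,0.02,0,1,0,0,0.02,0])

```text
t: 10.65
eef_pos: [0.6474, -0.0704, 0.0763]
tcp_rot: [-3.137, -0.001, 1.735]
force: [-5.9, -0.4, -6.7]
grip_width: 0.0919
grip_force: 4.0
```

```bash
python3 - <<'E'
from h import *
import time
s=monitor.read_state(); print(s['t'],s['eef_pos'],s['force'],s['moment'],s['grip_force'])
b=cv2.imread('pics/d2.png'); a=save('side','d5.png'); b2=cv2.imread('pics/s2.png'); a2=save('scene','s5.png')
s=monitor.read_state(); print(s['t'],s['eef_pos'],s['force'])
def cr(c,im):
    u,v=proj(c,G([.7652,-.0525,.155],[-.17,0,.09]))[0].astype(int); return cv2.resize(im[v-30:v+30,u-40:u+40],(400,300),interpolation=cv2.INTER_CUBIC)
cv2.imwrite('pics/o3.png',np.vstack([np.hstack([cr('side',b),cr('side',a)]),np.hstack([cr('scene',b2),cr('scene',a2)])]))
E
```

```text
10.65 [ 0.64739754 -0.07041521  0.07634417] [-5.94329737 -0.39295927 -6.69870901] [-0.06596194  0.70050839 -0.10872704] 4.027707204222679
10.75 [ 0.64739042 -0.07041313  0.07633478] [-6.71082005 -0.99335656 -6.78892345]
```

View pics/o3.png

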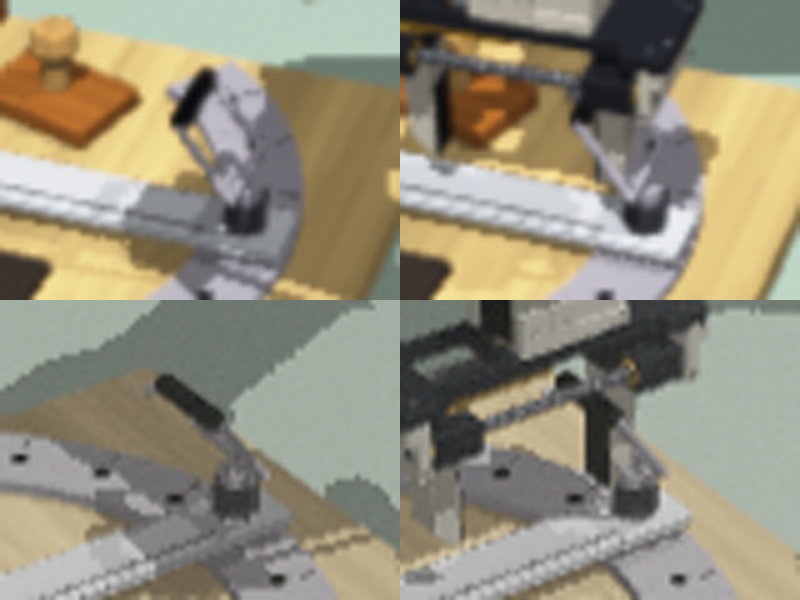

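>>> servo_tool(moves=[1,0,0,0.01,0,1,0,0,0.02,0,1,0,0,0.03,0,1,0,0,0.03,0,1,0,0,0.03,0])

```text
t: 11.25
eef_pos: [0.6474, -0.0704, 0.0824]
tcp_rot: [-3.137, -0.001, 1.735]
force: [-6.0, -0.7, -7.9]
grip_width: 0.0919
grip_force: 4.8
```

```bash
python3 - <<'E'
from h import *
F=[]
a=save('side','d6.png');b=save('scene','s6.png')
for i in range(3):
    grab_frame('side'); s=monitor.read_state(); F.append(s['force'])
print(s['t'],s['eef_pos'],np.mean(F,0),s['tcp_rot'])
# ring motion between d5 and d6, patch at ring foot; template matching vs unlifted d2/s2
for c,ref,cur in(('side','d2',a),('scene','s2',b),('side','d5',a),('scene','s5',b)):
    im=cv2.imread(f'pics/{ref}.png'); g=[.7652,-.0525,.155]
    q=proj(c,G(g,[[-.19,-.02,.088],[-.19,.02,.088],[-.19,-.02,.104],[-.19,.02,.104]])).round(1).tolist(); print(c,ref,q)
E
```

```text
11.5 [ 0.6474185  -0.0704363   0.08232964] [-6.01505635 -1.01351542 -7.90526954] [-3.13699138e+00 -6.46561450e-04  1.73530558e+00]
side d2 [[338.8, 218.6], [334.4, 226.8], [338.9, 213.9], [334.4, 222.1]]
scene s2 [[298.2, 232.0], [306.9, 238.4], [298.2, 226.9], [306.9, 233.3]]
side d5 [[338.8, 218.6], [334.4, 226.8], [338.9, 213.9], [334.4, 222.1]]
scene s5 [[298.2, 232.0], [306.9, 238.4], [298.2, 226.9], [306.9, 233.3]]
```

>>> servo_tool(moves=[1,0,0,0.01,0,1,0,0,0.01,0,1,0,0,0.01,0])

```text
t: 11.8
eef_pos: [0.6474, -0.0704, 0.0843]
tcp_rot: [-3.137, -0.001, 1.735]
force: [-4.9, -0.9, -8.1]
grip_width: 0.0917
grip_force: 5.1
```

>>> servo_tool(moves=[1,0,0,0.01,0,1,0,0,0.01,0,1,0,0,0.01,0])

```text
t: 12.1
eef_pos: [0.6474, -0.0704, 0.0862]
tcp_rot: [-3.137, -0.001, 1.735]
force: [-6.1, -0.4, -9.0]
grip_width: 0.0919
grip_force: 5.2
```

>>> servo_tool(moves=[1,-0.003,0.019,0,-0.021,1,-0.005,0.038,0,-0.042,1,-0.006,0.057,0,-0.062,1,-0.0065,0.0765,0,-0.083,1,-0.0065,0.0765,0,-0.083])

```text
t: 12.6
eef_pos: [0.6463, -0.054, 0.0863]
tcp_rot: [-3.137, -0.001, 1.605]
force: [-4.0, 0.0, -8.9]
grip_width: 0.0917
grip_force: 5.4
```

>>> servo_tool(moves=[1,0.001,0.018,0,-0.02,1,0.002,0.036,0,-0.038,1,0.004,0.053,0,-0.056,1,0.005,0.0665,0,-0.072,1,0.005,0.0665,0,-0.072])

```text
t: 13.1
eef_pos: [0.6471, -0.0407, 0.0862]
tcp_rot: [-3.137, -0.0, 1.492]
force: [-5.7, 0.6, -9.1]
grip_width: 0.092
grip_force: 5.7
```

```bash
cat > ang.py <<'E'
from h import *
import sys
# fit arm angle: arm top-face outline edges vs. gradients in side+scene; plus which holes are uncovered
n=sys.argv[1]; g=np.array([.7652,-.0525,.155])
ims={c:save(c,f'{c}_{n}.png') for c in('side','scene')}
s=monitor.read_state(); print(s['t'],s['eef_pos'],s['force'],s['tcp_rot'])
def score(a,c,gr,dx):
    t=np.linspace(-.15,-.04,60); tot=0
    for w in(.02,-.02):
        q=np.c_[t,0*t+w,0*t+.048]; R2=G([0,0,-a],q); uv=proj(c,G(g,R2))+dx
        tot+=cv2.remap(gr,uv[:,0].astype('f4')[None],uv[:,1].astype('f4')[None],1).mean()
    return tot
for c,im in ims.items():
    x=cv2.GaussianBlur(cv2.cvtColor(im,6),(0,0),.8).astype('f4'); gr=np.hypot(cv2.Sobel(x,5,1,0),cv2.Sobel(x,5,0,1))
    A=np.radians(np.arange(-5,25,.25)); S=[score(a,c,gr,0) for a in A]; k=np.argsort(S)[::-1][:4]
    print(c,np.degrees(A[k]).round(2),np.array(S)[k].round(0))
E
python3 ang.py a1
```

```text
13.2 [ 0.64708498 -0.04083705  0.08617727] [-6.18487216  0.515718   -8.29399357] [-3.13669063e+00 -1.95742437e-04  1.49265393e+00]
side [15.75 16.   15.5  16.25] [404. 402. 402. 396.]
scene [16.5  16.25 16.   16.75] [262. 262. 261. 261.]
```

```bash
sed -i 's/^ims=.*/ims={c:(save(c,f"{c}_{n}.png") if len(sys.argv)<3 else cv2.imread("pics\/"+("d" if c=="side" else "s")+sys.argv[2]+".png")) for c in("side","scene")}/' ang.py; python3 ang.py x 6; python3 ang.py x 5;python3 ang.py x 2
```

```text
13.2 [ 0.64708498 -0.04083705  0.08617727] [-6.18487216  0.515718   -8.29399357] [-3.13669063e+00 -1.95742437e-04  1.49265393e+00]
side [2.5  2.75 2.25 3.  ] [351. 350. 349. 347.]
scene [2.25 2.   2.5  1.75] [253. 252. 252. 250.]
13.2 [ 0.64708498 -0.04083705  0.08617727] [-6.18487216  0.515718   -8.29399357] [-3.13669063e+00 -1.95742437e-04  1.49265393e+00]
side [2.5  2.75 2.25 3.  ] [324. 324. 322. 322.]
scene [2.25 2.5  2.   2.75] [247. 247. 246. 245.]
13.2 [ 0.64708498 -0.04083705  0.08617727] [-6.18487216  0.515718   -8.29399357] [-3.13669063e+00 -1.95742437e-04  1.49265393e+00]
side [2.75 2.5  3.   2.25] [288. 287. 287. 285.]
scene [2.5  2.25 2.75 2.  ] [216. 215. 215. 214.]
```

>>> servo_tool(moves=[1,0.001,0.006,0,-0.006,1,0.002,0.0125,0,-0.0133,1,0.002,0.0125,0,-0.0133])

```text
t: 13.5
eef_pos: [0.6474, -0.0386, 0.0861]
tcp_rot: [-3.137, 0.0, 1.471]
force: [-5.3, 0.7, -8.0]
grip_width: 0.0916
grip_force: 5.7
```

```bash
python3 ang.py a2
```

```text
13.6 [ 0.6473643  -0.03858036  0.08615175] [-4.90508501 -0.14053799 -8.17136637] [-3.13651446e+00  1.02121133e-04  1.47160163e+00]
side [16.75 17.   16.5  17.25] [403. 401. 400. 395.]
scene [17.5  17.25 17.75 17.  ] [274. 274. 273. 273.]
```

>>> servo_tool(moves=[1,0,0,-0.015,0,1,0,0,-0.03,0,1,0,0,-0.04,0,1,0,0,-0.04,0,1,0,0,-0.04,0])

```text
t: 14.1
eef_pos: [0.6474, -0.0386, 0.0783]
tcp_rot: [-3.137, 0.0, 1.472]
force: [-6.3, 2.4, -6.7]
grip_width: 0.0917
grip_force: 5.7
```

>>> servo_tool(moves=[1,0,0,-0.01,0,1,0,0,-0.015,0,1,0,0,-0.015,0])

```text
t: 14.4
eef_pos: [0.6474, -0.0387, 0.0753]
tcp_rot: [-3.137, 0.0, 1.472]
force: [-6.0, 0.1, -6.2]
grip_width: 0.0922
grip_force: 5.7
```

>>> servo_tool(moves=[1,0,0,-0.01,0,1,0,0,-0.015,0,1,0,0,-0.015,0])

```text
t: 14.7
eef_pos: [0.6476, -0.0386, 0.0736]
tcp_rot: [-3.137, -0.0, 1.471]
force: [-8.8, 1.1, 3.2]
grip_width: 0.0917
grip_force: 4.7
```

>>> servo_tool(moves=[1,0,0,-0.01,0,1,0,0,-0.015,0,1,0,0,-0.015,0])

```text
t: 15.0
eef_pos: [0.6476, -0.0386, 0.0708]
tcp_rot: [-3.138, -0.0, 1.471]
force: [-9.9, 0.9, 4.9]
grip_width: 0.0919
grip_force: 5.0
```

>>> servo_tool(moves=[1,-0.004,0.003,0.006,-0.003,1,-0.004,0.006,0.006,-0.006,1,-0.004,0.008,0.006,-0.008,1,-0.004,0.008,0.006,-0.008])

```text
t: 15.4
eef_pos: [0.6476, -0.0386, 0.0717]
tcp_rot: [-3.139, 0.001, 1.458]
force: [-5.6, -2.8, -0.6]
grip_width: 0.0922
grip_force: 2.8
```

```bash
python3 ang.py a3
```

```text
15.5 [ 0.64756145 -0.03861105  0.07172393] [-6.17657588 -3.15849607 -0.02111322] [-3.13908156e+00  1.42993733e-03  1.45816760e+00]
side [16.5  16.75 16.25 17.  ] [383. 382. 381. 379.]
scene [17.5  17.75 17.25 18.  ] [288. 288. 287. 287.]
```

>>> servo_tool(moves=[1,-0.01,-0.006,-0.01,0.008,1,-0.025,-0.005,-0.01,0.008,1,-0.025,-0.005,-0.01,0.008,1,-0.025,-0.005,-0.01,0.008])

```text
t: 15.9
eef_pos: [0.6444, -0.0382, 0.0706]
tcp_rot: [3.141, -0.0, 1.471]
force: [0.3, -0.7, -0.3]
grip_width: 0.0921
grip_force: 0.0
```

>>> servo_tool(moves=[1,-0.007,0.001,0,0,1,-0.007,0.001,0,0,1,-0.007,0.001,0.01,0,1,-0.007,0.001,0.02,0,1,-0.007,0.001,0.03,0])

```text
t: 16.4
eef_pos: [0.6427, -0.0383, 0.0766]
tcp_rot: [3.141, -0.0, 1.471]
force: [1.8, 0.4, -0.2]
grip_width: 0.092
grip_force: 0.0
```

>>> servo_tool(moves=[1,0,0,0.03,0,1,0,0,0.06,0,1,0,0,0.09,0])

```text
t: 16.7
eef_pos: [0.6428, -0.0383, 0.095]
tcp_rot: [3.141, -0.0, 1.471]
force: [0.8, 0.2, 0.6]
grip_width: 0.0916
grip_force: 0.0
```

Free of load. Next I rise clear and look.

>>> servo_tool(moves=[1,0,0,0.2,0,1,0,0,0.4,0,1,0,0,0.6,0,1,0,0,0.8,0,1,0,0,0.8,0])

```text
t: 17.2
eef_pos: [0.6455, -0.0386, 0.2613]
tcp_rot: [3.131, -0.001, 1.471]
force: [-0.1, 0.3, -0.4]
grip_width: 0.0921
grip_force: 0.0
```

```bash
python3 ang.py a4; python3 - <<'E'
from h import *
g=[.7652,-.0525,.155]; d=np.radians(15)
b=cv2.imread('pics/side_a4.png');a=cv2.imread('pics/d2.png');a2=cv2.imread('pics/s2.png');b2=cv2.imread('pics/scene_a4.png')
def cr(c,im,an):
    u,v=proj(c,G(g,polar(.175,an,.09)))[0]; M=np.array([[5,0,200-5*u],[0,5,150-5*v]])
    im=cv2.warpAffine(im,M,(400,300),flags=cv2.INTER_CUBIC)
    for q in (polar(.19,an,.076),polar(.19,an,.084),polar(.19,an,.093),polar(.160,an,.133),polar(.160,an,.142)):
        p=proj(c,G(g,q))[0]*5+M[:,2]; cv2.circle(im,tuple(int(t) for t in p.round()),2,(0,0,255),-1)
    return im
cv2.imwrite('pics/o4.png',np.vstack([np.hstack([cr('side',a,0),cr('side',b,d)]),np.hstack([cr('scene',a2,0),cr('scene',b2,d)])]))
for c in ('scene','side'): print([(l,np.round(x[0]['location'],3).tolist()) for l in('stamp_mid','modeller_mid') if (x:=look_for(l,c))],[np.round(x['location'],3).tolist() for x in look_for('slab_mid',c)])
E
```

```text
17.3 [ 0.64305125 -0.03827907  0.25582821] [ 0.08030077  0.17323954 -1.36275047] [ 3.13885683e+00 -4.03502240e-04  1.47131314e+00]
side [16.75 16.5  17.   16.25] [318. 316. 316. 312.]
scene [18.   17.75 18.25 17.5 ] [243. 243. 242. 241.]
[('stamp_mid', [0.752, -0.147, 0.038]), ('modeller_mid', [0.601, -0.018, 0.131])] [[0.719, 0.056, 0.036], [0.499, 0.241, 0.004]]
[('stamp_mid', [0.737, -0.154, 0.04]), ('modeller_mid', [0.529, 0.048, 0.028])] [[0.711, 0.054, 0.036], [0.485, 0.242, 0.007], [0.711, 0.291, 0.015]]
```

View pics/o4.png

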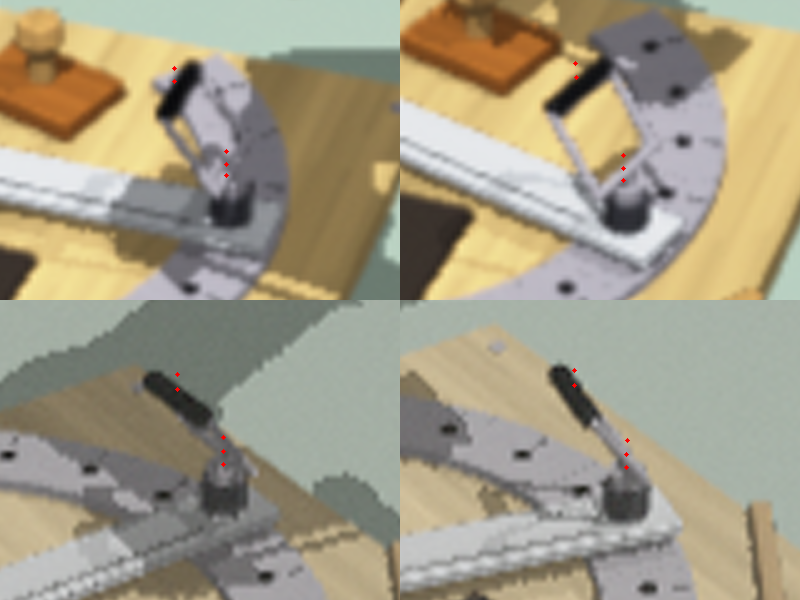

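The ring sits at the same height over the boss as before the swing, so the pin is home. The now-uncovered middle hole shows at (665,190), the next one shows at (567,288), and the slab and stamp have not moved.

```bash
python3 -c "
from cell import *
print(workorder.close_job())"
```

```text
the job is handed in; nothing more can be done
None
```

The guide arm is now one hole over towards the slab, with the pin home there and the gripper clear of the guide; the job is handed in. The tool could not tilt forward, so one open finger did the lift with the upper edge of its pad under the ring's top bar, without pinching, rather than with its very tip.

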